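# Rock the stopper out of the blue bottle

## Robot

A 6-joint arm with a two-finger parallel gripper is mounted at the origin on the work surface. World frame = base frame: x ahead of the robot, y to its left, z up, the work surface at z = 0. Lengths are in m, angles in rad, forces in N, time in s.
With the tool pointing down it reaches from about 0.3 to 0.825 m from the base axis. Payload 5.4 kg.
Tool frame: the origin (TCP) lies at the very end of the fingers, on their centre line; the grasp point (between the pads) lies 19 mm behind it; z points along the fingers, x is the direction in which the jaws open and shut, and the axes are right-handed (so a half turn about z gives the same grasp; the last joint's range is limited). The gripper opens to 92 mm and grips with 3 to 60 N. Pads are 20 mm wide; open, the fingers measure 128 mm over their backs; the gripper's body (75 mm by 189 mm) begins 69 mm behind the grasp point.
Start: joints at [1.093, 0.158, 1.597, -0, 1.386, -0.21], TCP at [0.152, 0.554, 0.215] pointing down, gripper open.
Joint ranges: [-2.91, 2.91], [-0.94, 2.29], [0.18, 2.7], [-1.29, 4.43], [0.17, 2.64], [-3, 3]. Speed limits (rad/s): [2.57, 2.57, 3.14, 3.14, 3.14, 3.14].

## Interface

Orientations are given as a rotation vector (axis times angle).
In Python, from workcell import bot gives the robot as it stands. Calls block until the motion is done:
- bot.goto(position, orientation): joint-space move of the TCP to a pose.
- bot.line_to(position, rot=None, max_speed=0.15): straight line of the TCP; rot=None keeps the orientation; max_speed is the mean speed in m/s.
- bot.set_joints(angles): joint-space move.
- bot.set_gripper(opening, newtons=None): opening from 0.0 (shut) to 1.0 (fully open); newtons is the grip in N (None keeps the last); returns when the fingers have stopped.
- bot.hold(seconds).
- bot.inverse_kinematics(position, orientation): joint angles nearest the present ones, or None.
- bot.read_camera(name): name is "scene" or "top" or "wrist"; returns a dict with "pixels" (384x512x3 uint8, blue, green, red), "fx", "fy", "cx", "cy" (pixels), "k1" (the pictures are not rectified: a ray, as slopes to the right and down, at radius r is drawn at 1 + k1 r^2 times it, then the intrinsics apply), "R" (3x3) and "t" (3): a world point X has camera coordinates R X + t. Camera axes: x right, y down, z forward; pixel columns grow to the right and rows downward; lengths in m; the calibration is good to about 2 mm. A picture is of the moment at which its call begins. There is no depth.
A pose or a line that the arm cannot do raises bot.MotionError and nothing moves.
- bot.job_done(): hands the job in, once; it reports no verdict.
Readings, each from a call of its own:
- bot.current_clock(): time.
- bot.current_joints(): joint angles.
- bot.current_joint_vel(): joint speeds.
- bot.current_effort(): joint torques, N m.
- bot.current_ee_pos(): TCP position.
- bot.current_tool_rot(): TCP orientation.
- bot.current_contact_force(): force on the tool from outside, world axes, zero at the start.
- bot.current_ft_torque(): the same for the moment, N m.
- bot.current_opening(): opening from 0.0 (shut) to 1.0 (fully open).
Only numpy, scipy, OpenCV 4.12 (cv2) and the standard library are available. Lean on these libraries where they do the work, as an engineer would, in place of code of your own. Each camera call takes 0.05 s, during which the arm holds its last target.

## Task

Open the blue glass bottle: grip its wooden stopper, rock it to the robot's left and then to the robot's right while it is still in the neck, and lift it out. Put the stopper down inside the white bowl, not dropping it from above, and let go; leave the bowl upright and the closed amber bottle where it stands.

Things in the scene. Friction and masses are not known exactly. Their poses are not given: they have to be found in the camera images.
- handle (a point): centre of the blue bottle's loose stopper's round pale wood handle, 32 mm in diameter, 44 mm high. Below: flange 34 mm in diameter, 6 mm thick, resting on the rim; tapered cork plug 22 mm long (25 to 20 mm) in the neck. The point is 28 mm above the flange's underside, 50 mm above the plug's end; z up its axis. 60 g. Grip at or just above it, closing along y; fingertips must clear the rim
- mouth (a point): centre of the blue bottle's mouth, at the rim, 175 mm above the board. Bottle 76 mm in diameter, neck 38, fixed in a stone coaster. x away from the robot, y to the robot's left, z up. A sprung lining holds the seated plug with 10 to 20 N, less as it rises. The flange pivots on the rim: the stopper can lean 10 degrees; 8 each way (handle's top 7 mm aside), rising a few mm, is plenty
- bowl_in (a point): centre of the inner floor of the round white ceramic bowl (110 mm across the rim, 36 mm high, wall 4 mm, the floor about 5 mm above the board), loose, about 300 g. The stopper may stand or lie in it as it likes
- amber_handle (a point): bystander: centre of the stopper handle of the closed amber glass bottle, of the same shape and size as the blue one with its stopper (this point 203 mm above the board), loose, about 0.9 kg; z runs up along its axis. To be left alone
There are look-alikes about, which are no part of the job. Of the things shaped like the part that bears handle, the wooden one is meant.

How it is judged:
On the way, in this order (a step that is already met when the one before it is completed fails the run):
1. the stopper leans at least 4 degrees to the robot's left while its plug is still in the neck (angle between handle's own z axis and vertical above 0.07 rad and y of handle in the frame of mouth above 0.0015 m and horizontal distance between handle and mouth below 0.02 m and z of handle in the frame of mouth below 0.046 m), for 0.1 s.
2. then it leans at least 4 degrees to the robot's right while its plug is still in the neck (angle between handle's own z axis and vertical above 0.07 rad and y of handle in the frame of mouth below -0.0015 m and horizontal distance between handle and mouth below 0.02 m and z of handle in the frame of mouth below 0.046 m), for 0.1 s.
3. then it is lifted clear of the neck (z of handle in the frame of mouth above 0.055 m), for 0.1 s.
At the end, for the whole second after the job is handed in: The stopper lies or stands at rest in the white bowl (centre of its handle within 50 mm sideways of the bowl's centre and less than 70 mm above the bowl's floor); the bowl is on the board, tilted less than 10 degrees (horizontal distance between handle and bowl_in below 0.05 m and z of handle in the frame of bowl_in below 0.07 m and angle between bowl_in's own z axis and vertical below 0.17 rad and height (world z) of bowl_in below 0.02 m and linear speed of stopper below 0.03 m/s); the robot touches nothing.
It fails at once if the amber bottle is shifted by more than 30 mm or tipped by more than 15 degrees (distance of amber_handle from where it was at the start of the episode above 0.03 m or angle between amber_handle's own z axis and vertical above 0.26 rad).
It fails at once if the stopper is let go away from the bottle with its handle's centre more than 100 mm above the bowl's floor (50 mm higher than standing in it) (contact force between the fingers and stopper below 0.05 N and horizontal distance between handle and mouth above 0.05 m and z of handle in the frame of bowl_in above 0.1 m).
It also fails if it takes over 51 s, if anything falls off the work surface, if the arm or the gripper's body presses on something with over 40 N, if the wrist force passes 120 N, or if a joint passes its speed limit or range.

## Working session

There is one attempt and no reset: what is moved stays moved. The work goes in short steps, each a Python script; the robot and the scene stay as the last script left them, time stands still between calls to the robot, and variables do not carry over. Pictures are saved under pics/ and viewed, and the job is handed in when it is done.

```bash
ls; mkdir -p pics
cat > h.py <<'E'
import numpy as np, cv2
from workcell import bot
def snap(n,f):
    c=bot.read_camera(n); cv2.imwrite('pics/'+f+'.png',c['pixels'])
    np.save('pics/'+f+'.npy',c,allow_pickle=True); return c
def load(f): return np.load('pics/'+f+'.npy',allow_pickle=True).item()
def ray(c,u,v):
    K=np.array([[c['fx'],0,c['cx']],[0,c['fy'],c['cy']],[0,0,1.]])
    p=cv2.undistortPoints(np.array([[[u,v]]],float),K,np.array([c['k1'],0,0,0.]))[0,0]
    R=np.array(c['R']);t=np.array(c['t'])
    d=R.T@np.array([p[0],p[1],1]); return -R.T@t, d/np.linalg.norm(d)
def plane(c,u,v,z):
    o,d=ray(c,u,v); return o+d*(z-o[2])/d[2]
def tri(rs):
    A=np.zeros((3,3));b=np.zeros(3)
    for o,d in rs:
        P=np.eye(3)-np.outer(d,d);A+=P;b+=P@o
    x=np.linalg.solve(A,b); return x,[np.linalg.norm((np.eye(3)-np.outer(d,d))@(x-o)) for o,d in rs]
def proj(c,X):
    X=np.array(c['R'])@np.array(X)+np.array(c['t']);a=X[:2]/X[2];a=a*(1+c['k1']*(a@a))
    return np.array([c['fx']*a[0]+c['cx'],c['fy']*a[1]+c['cy']])
E
python3 - <<'E'
from h import *
for n in ['scene','top','wrist']:
    c=snap(n,n+'0'); print(n,c['fx'],c['k1'],-np.array(c['R']).T@c['t'])
print(bot.current_clock(),bot.current_ee_pos(),bot.current_tool_rot())
E
```

```text
pics
scene 390.0811460624941 0.020122256917841745 [1.03228591 0.36469495 0.71010957]
top 348.2864801458301 -0.021326836673172696 [0.49159047 0.03706065 0.89817131]
wrist 325.68639901665165 -0.09034136756662708 [0.08541172 0.57250943 0.38433578]
0.15 [0.15193309 0.55404511 0.21384595] [ 2.49768587e+00  1.90454856e+00 -2.13895459e-03]
```

View pics/scene0.png

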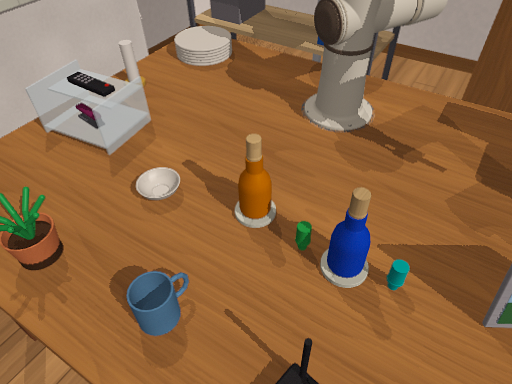

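View pics/top0.png

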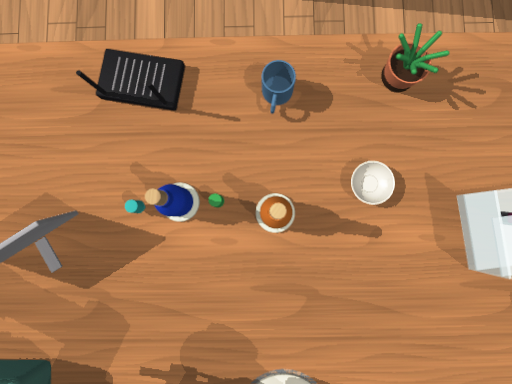

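View pics/wrist0.png

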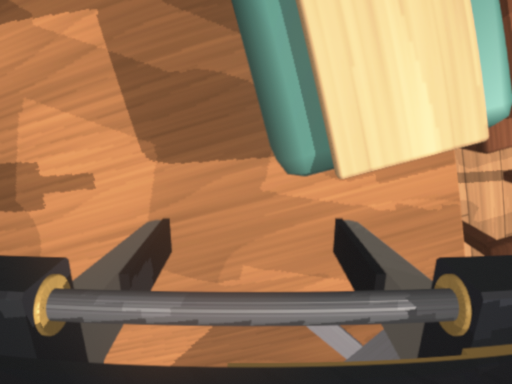

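Scene view: the blue bottle is at (347,250) with a pale wood stopper at (359,203), and the amber bottle is at (255,195) with a stopper at (254,150). The bowl is at (158,184). The green stopper-like piece at (304,235) and the teal one at (399,274) are coloured look-alikes. In the top view, the blue bottle's handle is at (153,197), the amber handle at (278,211) and the bowl at (373,183). I'll check my choice in a close crop.

Run:
```python
from h import *
s=load('scene0');t=load('top0')
a=cv2.resize(s['pixels'][125:300,225:425],None,fx=3.4,fy=3.4,interpolation=cv2.INTER_CUBIC)
cv2.imwrite('pics/cs.png',a)
b=cv2.resize(t['pixels'][150:240,110:410],None,fx=2.6,fy=2.6,interpolation=cv2.INTER_CUBIC)
cv2.imwrite('pics/ct.png',b)
for n,c,boxes in (('s',s,[(330,180,390,225),(235,130,275,165)]),('t',t,[(135,180,170,212),(262,195,295,228)])):
    hsv=cv2.cvtColor(c['pixels'],cv2.COLOR_BGR2HSV)
    for x0,y0,x1,y1 in boxes:
        print(n,(x0,y0));
        for y in range(y0,y1,6): print(y,[tuple(int(k) for k in hsv[y,x]) for x in range(x0,x1,6)])
```

```text
s (330, 180)
180 [(15, 171, 160), (14, 171, 158), (14, 171, 154), (15, 176, 146), (15, 170, 156), (14, 170, 153), (15, 170, 150), (15, 172, 153), (14, 170, 153), (15, 171, 157)]
186 [(14, 169, 164), (14, 169, 163), (15, 174, 158), (14, 167, 156), (14, 169, 154), (14, 168, 150), (14, 176, 151), (14, 168, 159), (15, 173, 149), (15, 176, 149)]
192 [(15, 169, 161), (14, 170, 162), (14, 168, 158), (14, 173, 162), (17, 116, 165), (17, 115, 179), (17, 118, 175), (15, 176, 151), (14, 171, 149), (15, 169, 155)]
198 [(15, 172, 159), (14, 171, 152), (14, 172, 154), (14, 170, 156), (16, 129, 93), (17, 114, 183), (17, 116, 178), (14, 173, 159), (14, 173, 152), (14, 172, 154)]
204 [(15, 169, 157), (15, 173, 158), (14, 172, 159), (15, 173, 156), (16, 123, 104), (17, 127, 139), (17, 120, 164), (15, 167, 160), (14, 170, 153), (14, 168, 152)]
210 [(15, 172, 163), (14, 169, 160), (15, 168, 153), (174, 36, 71), (15, 127, 110), (17, 120, 149), (17, 118, 168), (15, 175, 156), (14, 165, 159), (14, 168, 161)]
216 [(15, 170, 169), (15, 171, 167), (15, 173, 164), (112, 241, 93), (17, 127, 137), (17, 121, 164)
[... 1476 characters left out ...]
69, 155), (88, 174, 97), (13, 148, 133), (13, 147, 125), (114, 215, 164), (114, 218, 144)]
t (262, 195)
195 [(13, 146, 162), (25, 32, 210), (22, 44, 198), (30, 14, 242), (13, 147, 175), (13, 147, 187)]
201 [(30, 20, 224), (13, 198, 183), (13, 200, 162), (13, 201, 132), (13, 201, 113), (14, 146, 133)]
207 [(13, 201, 198), (13, 198, 204), (19, 100, 235), (19, 102, 230), (13, 184, 130), (23, 37, 172)]
213 [(13, 199, 201), (13, 194, 195), (20, 100, 235), (18, 100, 231), (14, 159, 157), (15, 77, 153)]
219 [(13, 180, 173), (13, 198, 192), (13, 176, 184), (14, 161, 174), (13, 198, 138), (33, 26, 188)]
225 [(32, 15, 240), (13, 179, 161), (13, 200, 152), (13, 198, 134), (18, 61, 159), (13, 147, 130)]
```

View pics/cs.png

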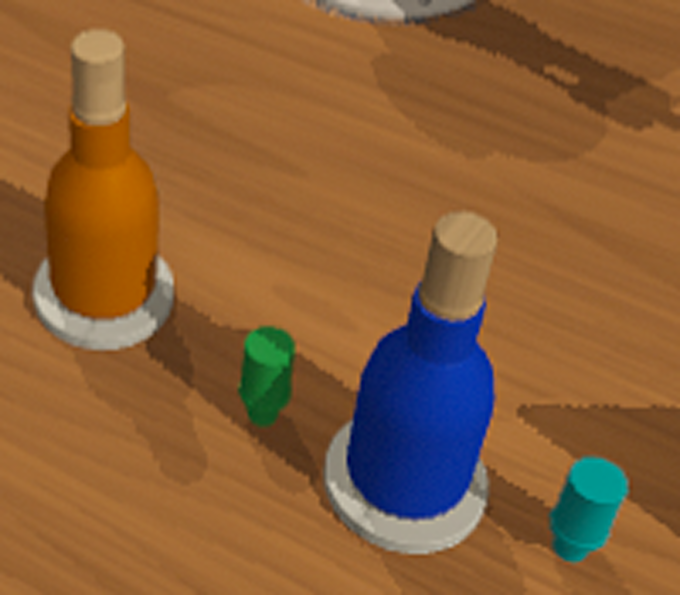

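View pics/ct.png

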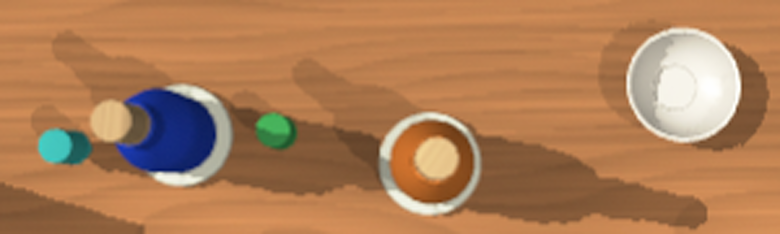

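Run:
```python
from h import *
s=load('scene0');t=load('top0')
def blob(m,u,v):
    n,l,st,ce=cv2.connectedComponentsWithStats(m.astype(np.uint8)); k=l[int(v),int(u)]; return (l==k).astype(np.uint8)
def H(c): return [x.astype(int) for x in cv2.split(cv2.cvtColor(c['pixels'],cv2.COLOR_BGR2HSV))]
h,sa,v=H(t)
for nm,u,w in (('blue',150,197),('amber',277,210)):
    m=blob((sa<125)&(h>13)&(h<24)&(v>205),u,w)
    c,_=cv2.findContours(m,0,1); c=max(c,key=cv2.contourArea); (x,y),r=cv2.minEnclosingCircle(c)
    X=plane(t,x,y,.225); X2=plane(t,x+r,y,.225)
    print(nm,(x,y),r,'radius m',abs(X2-X)[1],'area r',(m.sum()/np.pi)**.5,X)
    for z in (.225,.203,.181): print('  scene proj',z,proj(s,[X[0],X[1],z]),proj(s,[X[0],X[1]+.016,z]),proj(s,[X[0],X[1]-.016,z]))
    np.save('pics/'+nm+'.npy',X)
h2,s2,v2=H(s)
for nm,u,w in (('blue',360,205),('amber',254,150)):
    m=blob((s2<140)&(h2>13)&(h2<24),u,w); ys,xs=np.nonzero(m); print(nm,'scene mask',xs.min(),xs.max(),ys.min(),ys.max(),xs.mean(),ys.mean())
    X=np.load('pics/'+nm+'.npy'); print('  resid of ctr', proj(s,[X[0],X[1],.203]))
# bowl: white
for nm,c,u,w,(h_,s_,v_) in (('top',t,373,183,(h,sa,v)),('scene',s,150,190,(h2,s2,v2))):
    m=blob((s_<70)&(v_>110),u,w); cc,_=cv2.findContours(m,0,1); cc=max(cc,key=cv2.contourArea)
    (x,y),r=cv2.minEnclosingCircle(cc); e=cv2.fitEllipse(cc); print('bowl',nm,x,y,r,e,plane(c,x,y,.036),plane(c,e[0][0],e[0][1],.036),plane(c,x+r,y,.036))
# coasters
B=np.load('pics/blue.npy')
m=blob((s_<70)&(v_>110),345,280) if 0 else None
```

```text
blue (151.7239990234375, 195.99600219726562) 7.364624977111816 radius m 0.014454914598992258 area r 7.1809610472257885 [0.538889   0.25726071 0.225     ]
  scene proj 0.225 [362.34582466 192.57340509] [371.25630437 196.10890082] [353.60910192 189.10602965]
  scene proj 0.203 [360.15127143 201.29225976] [368.83988584 204.83159702] [351.62834916 197.81981771]
  scene proj 0.181 [358.0547754  209.63022949] [366.53240307 213.16978565] [349.735332   206.15631616]
amber (277.5, 210.5) 7.905794143676758 radius m 0.015245222800825325 area r 7.898654169668588 [0.5066198  0.01298609 0.225     ]
  scene proj 0.225 [253.88062335 137.41245558] [260.55302106 139.97053664] [247.31443214 134.89446602]
  scene proj 0.203 [254.07779389 145.92155107] [260.62267185 148.4974541 ] [247.6351879  143.38540029]
  scene proj 0.181 [254.26753524 154.10950352] [260.68979447 156.70019643] [247.94383345 151.55818392]
blue scene mask 349 370 187 218 359.54562737642584 202.3079847908745
  resid of ctr [360.15127143 201.29225976]
amber scene mask 246 261 134 161 253.58868894601542 147.0848329048843
  resid of ctr [254.07779389 145.92155107]
bowl top 372.55169677734375 182.30502319335938 22.19512176513672 ((372.5185852050781, 182.2862091064453), (42.45882034301758, 43.69414520263672), 132.20225524902344) [ 0.5767084  -0.23120942  0.036     ] [ 0.57675678 -0.23112908  0.036     ] [ 0.57574837 -0.28639684  0.036     ]
bowl scene 157.5 182.5 22.4611759185791 ((157.77508544921875, 182.80502319335938), (30.74300193786621, 43.81669616699219), 77.88190460205078) [ 0.5821639  -0.22910355  0.036     ] [ 0.58261522 -0.22775831  0.036     ] [ 0.55243695 -0.18130954  0.036     ]
```

The choice holds: the pale wood stopper standing in the blue bottle. Its axis is near (0.538, 0.256), and the scene view agrees to about 1 mm. The bowl is at (0.577, -0.231), with a measured rim radius of 55 mm, as given. Next I'll raise the arm, hover over the bottle and check with the wrist camera.

```bash
cat >> h.py <<'E'
from scipy.spatial.transform import Rotation as Ro
RD=Ro.from_matrix(np.array([[0,1,0],[1,0,0],[0,0,-1.]]))
DOWN=RD.as_rotvec()
def st(): print('t',round(bot.current_clock(),2),'p',np.round(bot.current_ee_pos(),4),'F',np.round(bot.current_contact_force(),1),'op',round(bot.current_opening(),3))
E
python3 - <<'E'
from h import *
p=bot.current_ee_pos()
bot.line_to([p[0],p[1],0.38],max_speed=.2)
q=bot.inverse_kinematics([.538,.256,.34],DOWN);print(np.round(q,2))
bot.goto([.538,.256,.34],DOWN); st(); print(bot.current_tool_rot(),DOWN)
snap('wrist','w1'); snap('scene','s1'); st()
E
```

```text
[ 0.24  0.16  1.35 -0.    1.63 -1.33]
t 2.91 p [0.5376 0.2569 0.3401] F [-0.2 -0.1 -0.1] op 1.0
[-2.22005037e+00 -2.22251450e+00 -4.69201848e-04] [2.22144147 2.22144147 0.        ]
t 3.01 p [0.5376 0.2569 0.3402] F [ 0.1 -0.9  0.3] op 1.0
```

View pics/w1.png

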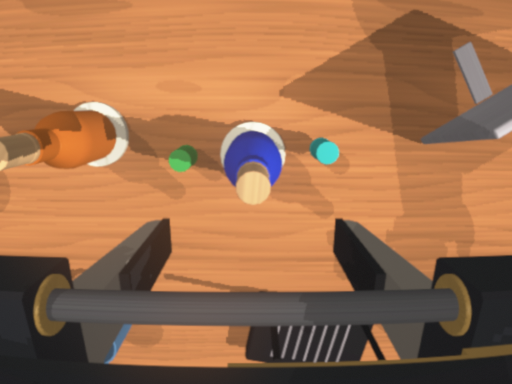

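The wrist view shows the wood disc of the blue stopper at about (253,187), between the fingers. Green is at (182,158), teal at (325,151), and amber is clear at the left.

Run:
```python
from h import *
c=load('w1'); im=c['pixels']; h,s,v=[x.astype(int) for x in cv2.split(cv2.cvtColor(im,cv2.COLOR_BGR2HSV))]
print([tuple(map(int,(h[y,253],s[y,253],v[y,253]))) for y in range(150,212,4)])
m=((s<125)&(h>12)&(h<25)&(v>130)).astype(np.uint8); m[:140]=0;m[215:]=0;m[:,:220]=0;m[:,290:]=0
ys,xs=np.nonzero(m);print(xs.min(),xs.max(),ys.min(),ys.max())
for y in range(ys.min(),ys.max()+1,2): print(y,xs[ys==y].min(),xs[ys==y].max(),end=' | ')
cx=(xs[ys>185].min()+xs[ys>185].max()+0)/2
for z,cy in ((.225,ys.max()-(xs.max()-xs.min())/2),): print('\n',cx,cy,plane(c,cx,cy,z))
o,d=ray(c,cx,cy)
t=load('top0');print(tri([(o,d),ray(t,151.7,196.)]), plane(c,xs.max(),cy,.225)-plane(c,xs.min(),cy,.225))
s1=load('s1');cv2.imwrite('pics/s1c.png',s1['pixels'])
for X in ([.538,.256,.225],[.538,.256,.181],[.538,.256,.175]):print(proj(c,X))
```

```text
[(118, 160, 171), (118, 157, 161), (120, 142, 142), (9, 71, 154), (14, 102, 137), (15, 108, 163), (19, 99, 242), (19, 100, 242), (19, 102, 241), (19, 103, 241), (19, 101, 241), (19, 101, 241), (19, 101, 242), (19, 102, 242), (13, 147, 228), (12, 148, 220)]
220 286 140 204
140 222 282 | 142 222 283 | 144 221 283 | 146 221 284 | 148 220 284 | 150 220 285 | 152 220 285 | 154 220 285 | 156 220 285 | 158 220 285 | 160 221 284 | 162 221 284 | 164 246 259 | 166 243 262 | 168 241 264 | 170 240 265 | 172 239 266 | 174 239 267 | 176 238 267 | 178 238 267 | 180 238 267 | 182 237 268 | 184 237 269 | 186 236 269 | 188 236 270 | 190 236 269 | 192 237 269 | 194 238 268 | 196 239 267 | 198 240 266 | 200 242 264 | 202 244 261 | 204 251 255 | 
 253.0 171.0 [0.52431494 0.25786029 0.225     ]
(array([0.53399237, 0.26028654, 0.20754713]), [np.float64(0.006579377768612585), np.float64(0.006579377768612338)]) [-7.19407731e-05  5.89648623e-02  0.00000000e+00]
[250.90677213 185.89465219]
[250.99784377 175.82759697]
[251.00851577 174.64931092]
```

Wrist disc centre is (253,187.6), which gives about (0.5397, 0.258). The top view gave (0.539, 0.257) and the scene view (0.538, 0.2555), so I use (0.539, 0.257). Descend and grip.

Run:
```python
from h import *
bot.line_to([.539,.257,.25],rot=DOWN,max_speed=.12); st()
bot.line_to([.539,.257,.188],max_speed=.08); st()
bot.set_gripper(0.0,45); bot.hold(.3); st(); print(bot.current_tool_rot(), bot.current_ft_torque())
snap('wrist','w2'); snap('scene','s2')
c=np.hstack([cv2.resize(load('s2')['pixels'][150:300,290:430],None,fx=3,fy=3),cv2.resize(load('w2')['pixels'],None,fx=.7,fy=.7)[:268].copy() if 0 else np.zeros((450,1,3),np.uint8)])
cv2.imwrite('pics/s2c.png',c)
```

```text
t 3.91 p [0.5395 0.2572 0.251 ] F [-0.1 -0.1 -0.2] op 0.999
t 4.83 p [0.5394 0.2571 0.1886] F [-0.2  0.7 -1.6] op 1.001
t 6.08 p [0.539  0.2572 0.188 ] F [ 0.1  2.4 -0.3] op 0.339
[-2.22125180e+00 -2.22125904e+00 -6.08672997e-04] [ 0.46801747 -0.03165281 -0.03058913]
```

View pics/s2c.png

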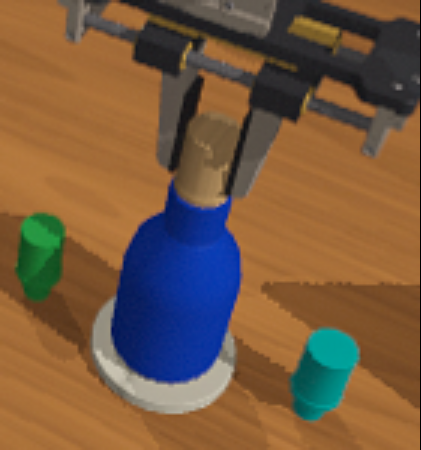

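View pics/w2.png

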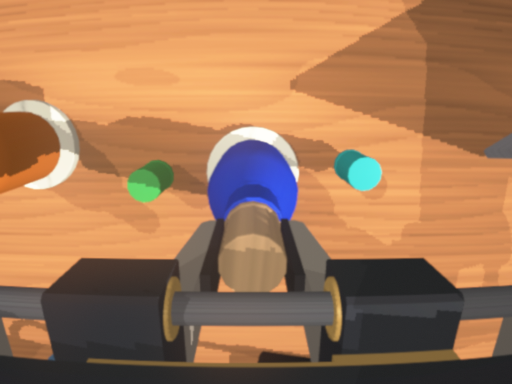

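Grip holds at 31 mm opening, matching the 32 mm handle, with the fingers clear of the rim. Now I rock left about the rim pivot.

```bash
cat >> h.py <<'E'
X0,Y0,ZR=.539,.2572,.175
def rock(deg,up=0.):
    # deg>0 leans to +y, pivot on rim at that side
    th=np.radians(deg);sg=1 if deg>=0 else -1;a=abs(th)
    h=.188-ZR
    y=sg*(.017-.017*np.cos(a)+h*np.sin(a)); z=.017*np.sin(a)+h*np.cos(a)
    R=Ro.from_rotvec([-th,0,0])*RD
    bot.line_to([X0,Y0+y,ZR+z+up],rot=R.as_rotvec(),max_speed=.02)
def lean():
    R=Ro.from_rotvec(bot.current_tool_rot()).as_matrix(); zz=-R[:,2]
    hd=bot.current_ee_pos()-R[:,2]*0.015
    print('lean deg',np.round(np.degrees([zz[0],zz[1]]),2),'handle~',np.round(hd-[X0,Y0,ZR],4),'M',np.round(bot.current_ft_torque(),2)); st()
E
python3 - <<'E'
from h import *
for d in (3,6,8.5):
    rock(d); lean()
bot.hold(.3); lean(); snap('scene','s3'); snap('wrist','w3')
cv2.imwrite('pics/s3c.png',cv2.resize(load('s3')['pixels'][150:300,290:430],None,fx=3,fy=3))
E
```

```text
lean deg [-0.    2.98] handle~ [-0.      0.0019  0.0287] M [0.63 0.   0.  ]
t 6.42 p [0.539  0.2583 0.1887] F [ 0.3  3.3 -1.3] op 0.334
lean deg [0.02 5.9 ] handle~ [-0.0001  0.0036  0.0293] M [ 1.18 -0.1   0.02]
t 6.67 p [0.5389 0.2593 0.1894] F [ 0.4  4.2 -2.6] op 0.337
lean deg [0.02 8.31] handle~ [-0.0002  0.0052  0.0297] M [ 1.59 -0.17  0.03]
t 6.92 p [0.5388 0.2603 0.1898] F [ 0.3  5.2 -2.9] op 0.339
lean deg [0.03 8.26] handle~ [-0.0001  0.0051  0.0297] M [ 1.67 -0.15 -0.03]
t 7.22 p [0.5389 0.2601 0.1899] F [ 1.5  6.1 -2.6] op 0.337
```

View pics/s3c.png

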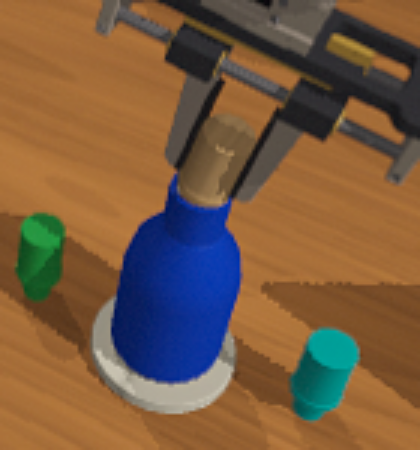

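View pics/w3.png

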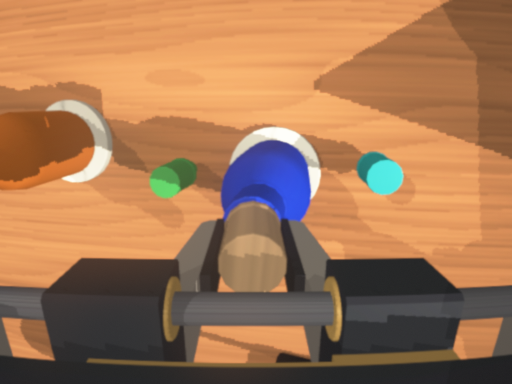

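The handle leans with the fingers: its top moved right from about (213,130) to (228,128) in the crop while its base stayed at (203,195). The tool lean is 8.3°. Now the right.

Run:
```python
from h import *
for d in (5,0,-4,-8.5):
    rock(d); lean()
bot.hold(.3); lean(); snap('scene','s4'); snap('wrist','w4')
cv2.imwrite('pics/s4c.png',cv2.resize(load('s4')['pixels'][150:300,290:430],None,fx=3,fy=3))
```

```text
lean deg [0.02 4.83] handle~ [-0.0001  0.0027  0.0295] M [ 1.58  0.07 -0.  ]
t 7.58 p [0.5389 0.2586 0.1896] F [-0.5  6.3 -1.1] op 0.339
lean deg [-0.02 -0.06] handle~ [ 0.0001 -0.0003  0.0288] M [0.99 0.19 0.  ]
t 7.83 p [0.5391 0.2569 0.1888] F [-0.8  4.2  1.7] op 0.338
lean deg [-0.   -3.91] handle~ [ 0.0001 -0.0026  0.0295] M [0.4  0.14 0.08]
t 8.07 p [0.5391 0.2556 0.1895] F [-0.1  2.1  2.1] op 0.339
lean deg [ 0.02 -8.29] handle~ [ 0.     -0.0052  0.0302] M [-0.3   0.12  0.08]
t 8.32 p [0.539  0.2542 0.1903] F [-0.8 -0.1  2. ] op 0.336
lean deg [ 0.   -8.32] handle~ [ 0.     -0.0047  0.0302] M [-1.05  0.1   0.07]
t 8.62 p [0.539  0.2546 0.1903] F [-0.4 -4.8  2.4] op 0.337
```

View pics/s4c.png

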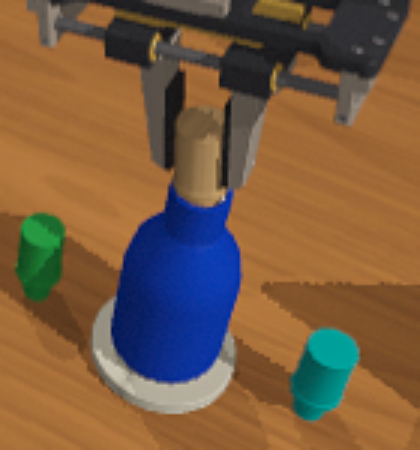

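View pics/w4.png

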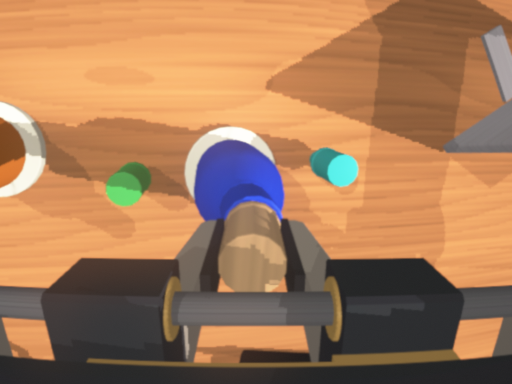

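The stopper leans right by the same measure: its top is at (200,115) in the crop and the tool is at −8.3°, with the plug still in the neck. Straighten it and lift it out.

Run:
```python
from h import *
rock(-4); rock(0,up=.001); lean()
for z in (.195,.20,.21,.225,.25):
    bot.line_to([X0,Y0,z],rot=DOWN,max_speed=.05); st()
snap('scene','s5'); snap('wrist','w5')
cv2.imwrite('pics/s5c.png',cv2.resize(load('s5')['pixels'][90:300,290:430],None,fx=2.8,fy=2.8))
```

```text
lean deg [-0.05 -0.09] handle~ [0.0003 0.0005 0.0294] M [-0.43  0.   -0.06]
t 9.22 p [0.5393 0.2577 0.1894] F [ 0.5 -2.3  4.6] op 0.337
t 9.49 p [0.5381 0.2573 0.194 ] F [-0.4  1.1 -4.5] op 0.338
t 9.74 p [0.5382 0.2574 0.1999] F [-2.9  1.6 -3.8] op 0.338
t 10.09 p [0.5403 0.2572 0.2119] F [-0.4  0.2 -0.6] op 0.34
t 10.54 p [0.5393 0.2572 0.2255] F [ 0.  0. -1.] op 0.332
t 11.19 p [0.539  0.2572 0.25  ] F [-0.2 -0.3 -0.9] op 0.337
```

View pics/s5c.png

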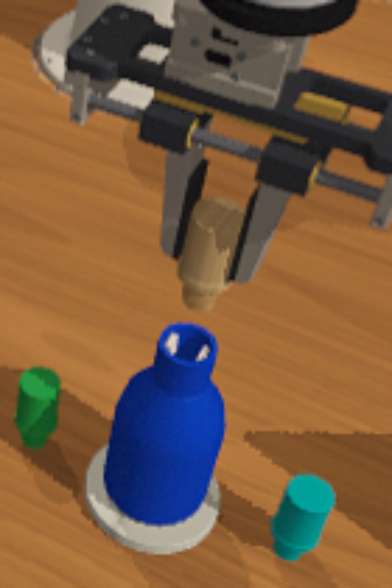

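View pics/w5.png

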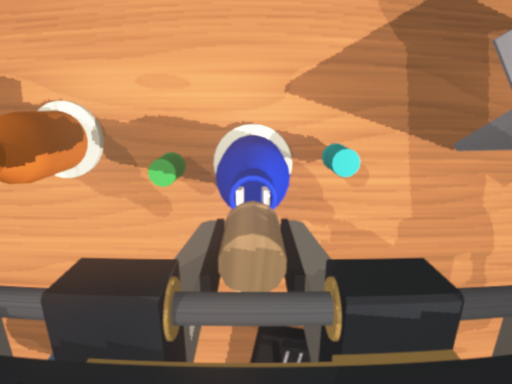

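The stopper is out and still upright in the fingers; plug end at crop (201,300), with the open mouth below it at (187,345). I carry it over the amber bottle to the bowl at height.

Run:
```python
from h import *
bot.line_to([X0,Y0,.35],max_speed=.2)
bot.line_to([.577,-.231,.35],max_speed=.2)
bot.line_to([.577,-.231,.13],max_speed=.15); bot.hold(.2); st()
snap('scene','s6'); snap('wrist','w6'); snap('top','t6')
cv2.imwrite('pics/s6c.png',cv2.resize(load('s6')['pixels'][80:280,80:330],None,fx=2.8,fy=2.8))
```

```text
t 16.36 p [ 0.5774 -0.2312  0.1307] F [-0.5 -1.1 -0.2] op 0.334
```

View pics/s6c.png

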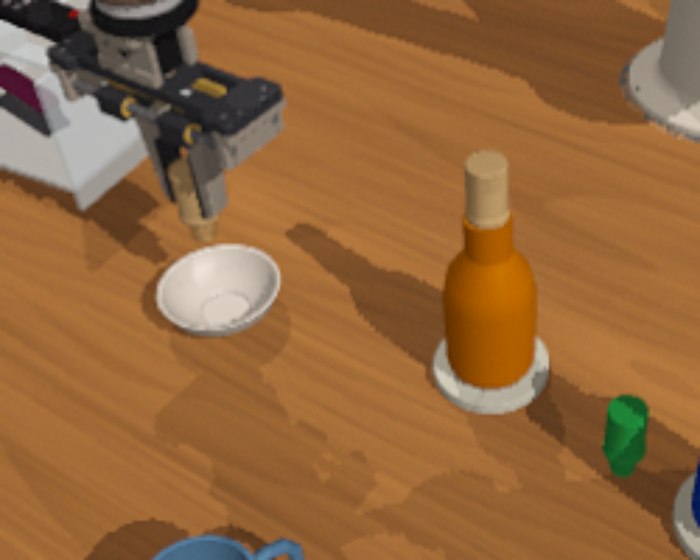

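View pics/w6.png

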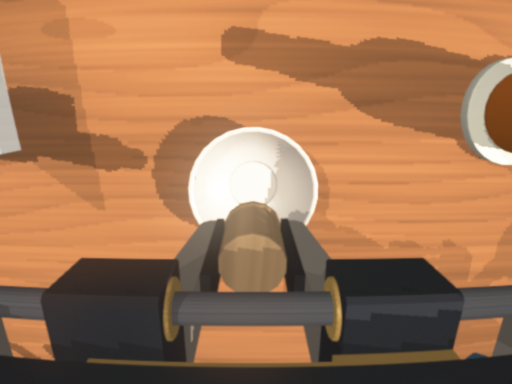

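Over the bowl: the wrist view shows the bowl centred at column 253, the same as the stopper. Check the rim centre from this view before lowering.

Run:
```python
from h import *
c=load('w6');h,s,v=[x.astype(int) for x in cv2.split(cv2.cvtColor(c['pixels'],cv2.COLOR_BGR2HSV))]
m=((s<70)&(v>110)).astype(np.uint8); m[:120]=0;m[205:]=0;m[:,:180]=0;m[:,330:]=0
cc,_=cv2.findContours(m,0,1);cc=max(cc,key=cv2.contourArea)[:,0]
hull=np.array([p for p in cc if p[1]<200 and (p[1]<150 or abs(p[0]-253)>50)])
P=np.array([plane(c,*map(float,p),.036)[:2] for p in hull])
A=np.c_[2*P,np.ones(len(P))];x=np.linalg.lstsq(A,(P**2).sum(1),rcond=None)[0]
r=np.sqrt(x[2]+x[0]**2+x[1]**2);print(x[:2],r,np.std(np.linalg.norm(P-x[:2],axis=1)))
```

```text
[ 0.57833837 -0.23059577] 0.05438281416089233 0.00024317730231630114
```

The wrist-view rim is at (0.578, -0.231) with radius 54 mm, agreeing with the top view. Lower it and feel for the floor.

Run:
```python
from h import *
bot.line_to([.5775,-.231,.060],max_speed=.1); bot.line_to([.5775,-.231,.046],max_speed=.05); bot.hold(.2)
f0=bot.current_contact_force()[2]; st()
z=.046
while z>.034:
    z-=.001; bot.line_to([.5775,-.231,z],max_speed=.02); bot.hold(.1)
    f=bot.current_contact_force()[2]
    if f-f0>2.5: break
print('z',z,f-f0); st(); snap('scene','s7'); snap('wrist','w7')
cv2.imwrite('pics/s7c.png',cv2.resize(load('s7')['pixels'][100:230,90:230],None,fx=4,fy=4))
```

```text
t 17.99 p [ 0.5777 -0.2311  0.0463] F [-0.8 -0.1 -0.2] op 0.343
z 0.03899999999999999 4.677943395874152
t 20.44 p [ 0.5777 -0.2311  0.04  ] F [-2.3  0.4  4.5] op 0.332
```

View pics/s7c.png

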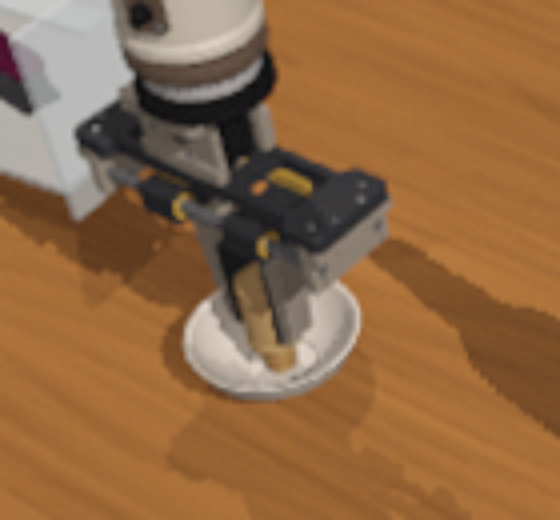

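The plug touched the floor at TCP z 0.040; 0.039 was predicted. In the crop it stands on the bowl floor at about (285,365). Release and back off straight up.

Run:
```python
from h import *
bot.set_gripper(0.7); bot.hold(.3); st()
bot.line_to([.5775,-.231,.15],max_speed=.06)
bot.line_to([.5775,-.231,.28],max_speed=.15); bot.hold(.5); st()
for n in('scene','top','wrist'): snap(n,n[0]+'8')
a=cv2.resize(load('s8')['pixels'][100:230,90:290],None,fx=2.8,fy=2.8);cv2.imwrite('pics/s8c.png',a)
```

```text
t 21.48 p [ 0.5775 -0.231   0.039 ] F [ 0.1 -0.6 -0.3] op 0.699
t 25.0 p [ 0.5775 -0.231   0.2799] F [-0.1 -0.6 -0.1] op 0.699
```

View pics/s8c.png

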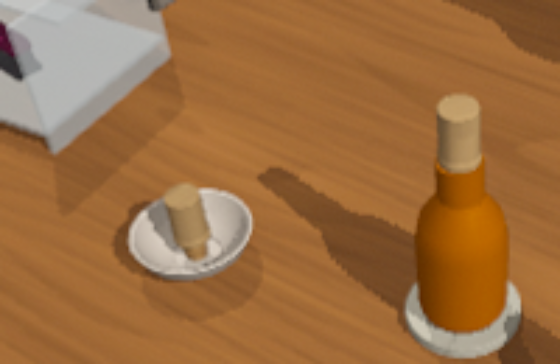

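View pics/w8.png

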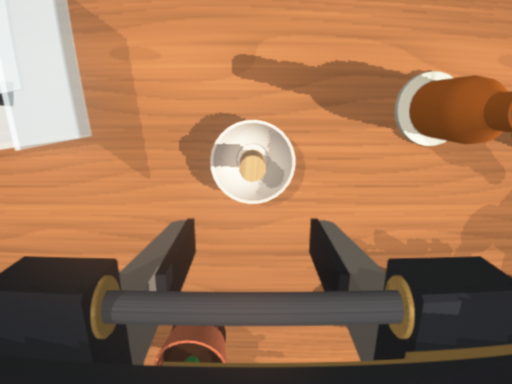

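The stopper stands in the upright bowl (wrist disc at (252,168)). Quick numeric check, then hand in.

Run:
```python
from h import *
w=load('w8');print('stopper top on z=.077',plane(w,252,168,.077))
a,b=load('scene0')['pixels'],load('s8')['pixels']
print('amber diff px',(cv2.absdiff(a,b)[130:225,232:280].max(2)>40).sum())
w2=snap('wrist','w9');print('still diff',(cv2.absdiff(w['pixels'],w2['pixels']).max(2)>25).sum()); st()
bot.job_done()
```

```text
stopper top on z=.077 [ 0.57788545 -0.23083915  0.077     ]
amber diff px 68
still diff 0
t 25.2 p [ 0.5775 -0.231   0.28  ] F [ 0.1 -0.1  0.1] op 0.701
the job is handed in; nothing more can be done
```

The blue bottle is open and its wooden stopper is standing upright in the white bowl. I handed the job in at 25.2 s of the 51 s allowed; the hand-in reports no verdict.

- **Rocking and lifting:** I gripped the stopper at 45 N and leaned it about 8.3° to the robot's left, then 8.3° to its right. Both angles are the tool's, and the pictures show the handle leaning with it. I then straightened it and lifted it clear.
- **Placing:** I carried the stopper high over the amber bottle and lowered it until the plug touched the bowl floor, 1 mm above the predicted height. I let go there and backed off straight up.
- **Final checks:** The stopper's top is at (0.578, -0.231), within about 1 mm of the bowl's centre. The bowl looks upright, two successive wrist pictures were identical, and the contact force was near zero.
- **Amber bottle:** I never touched it, and it stands at the same place in the image. 68 pixels in its scene crop did change; I put that down to shadows but did not check further.
- **Disagreement:** The cameras differed by up to about 2.5 mm sideways on the stopper's first position. I used a middle value, and the grip showed only about 2 N of side force.

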